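# Push the battery tester through the gap into its bay

## Robot

A 7-joint arm with a two-finger parallel gripper is mounted at the origin on the work surface. World frame = base frame: x ahead of the robot, y to its left, z up, the work surface at z = 0. Lengths are in m, angles in rad, forces in N, time in s.
With the tool pointing down it reaches from about 0.425 to 0.925 m from the base axis. Payload 6.8 kg.
Tool frame: the origin (TCP) lies between the finger pads; the fingertips stand 14 mm ahead of it and the grasp point (between the pads) lies 5 mm behind it; z points along the fingers, y is the line along which they close (so a half turn about z gives the same grasp; the last joint's range is limited). The gripper opens to 85 mm and grips with 20 to 120 N. Pads are 22 mm wide; open, the fingers measure 114 mm over their backs; the gripper's body (76 mm by 85 mm) begins 54 mm behind the grasp point. The pads swing forward as they close: fully open they stand 13 mm farther back than shut.
Start: joints at [1.089, 0.477, 0.022, 1.555, -0.011, 1.109, -0.083], TCP at [0.246, -0.628, 0.245] pointing down, gripper open.
Joint ranges: [-2.96, 2.96], [-0.34, 2.1], [-1.41, 1.46], [0.24, 2.44], [-1.37, 4.51], [0.17, 1.92], [-2.96, 2.96]. Speed limits (rad/s): [2.39, 2.39, 3.14, 3.14, 3.14, 3.14, 3.14].

## Interface

Orientations are given as a rotation vector (axis times angle).
In Python, from bench import r, eyes, ticket gives the robot as it stands. The module is installed in compiled form; this text tells all that it offers.
- The arm moves only by the tool arm_command, never from a script. Its argument "plan" is text: rows parted by semicolons, each of 4 numbers parted by spaces: the shift along the tool's x, y, z in m, then the turn about the tool's z in degrees. In form: tx ty tz yaw; .... A call has 1 to 20 rows; each row shifts and turns the commanded pose from where the row before left it, along the tool's axes as they then stand; what a row does not reach is not made up. A row lasts 1/8 s, in which the tool goes at most 62.5 mm and 10.7 degrees, less where a joint would pass 70% of its speed; a pose out of reach is approached as far as the arm can. A call is refused whole if a number of a shift passes 0.0625 or a number of a turn 10.7, either way. A call with a gripper value outside its range is refused whole. "hand" is the closure, from -1 (fully open) to 1 (shut), set as the call begins (left out, the last holds). The fingers move at their own pace and stop on an object; "grip_force" is the grip in N (left out, the last holds). Time passes only in rows, so rows that do not move let the fingers close. It gives the time, the measured TCP pose, the force, the opening and the grip force at its end, in the units of the state.
- r.get_obs(): the state, without advancing time (a new reading comes with each control period).
- eyes.grab_frame(name): name is "scene" or "top" or "wrist"; returns (picture, depth): 480x640x3 uint8, red, green, blue; 480x640 float32, m along the optical axis (not along the pixel's ray), 0 where there is no reading.
- eyes.calibration(name): a dict with "fov_y" (degrees; the focal length in pixels is half the picture's height over the tangent of half this angle, whatever the lens; pixels are square), "cx", "cy" (the principal point, pixels), "origin" and "attitude" of the camera in the world; the wrist camera has in their place "tool_from_camera" (4x4, takes a point from camera to tool coordinates, whose origin is the TCP and whose axes are the flange's). Camera axes: x right, y up, looking along -z (the intrinsics and any distortion apply to the point x, -y, -z); pixel columns grow to the right and rows downward; lengths in m; the calibration is good to about 2 mm. A picture is of the moment at which its call begins: read the wrist's pose just before it. calibration takes no time and is no camera call.
- ticket.hand_in(): hands the job in; it is judged then, once.
The state is a dict: "clock": time; "joints": joint angles; "qvel": joint speeds; "tau": joint torques, N m; "tcp_pos": TCP position; "orientation": TCP orientation; "contact_force": force on the tool from outside, world axes, zero at the start; "moment": the same for the moment, N m; "grip_width": finger opening in m; "gripper_force": force on a finger pad.
Only numpy, scipy, OpenCV 4.12 (cv2) and the standard library are available. Lean on these libraries where they do the work, as an engineer would, in place of code of your own. Each camera call takes 0.05 s, during which the arm holds its last target. There are 200 camera calls.

## Task

Push the grey battery tester along the shelf with your fingertips, through the narrow gap between the amber jar and the blue tin, until it lies wholly inside the yellow taped outline on the other side, lengthwise like the outline. Only push it: do not lift, tip or carry it, and leave everything else where it stands.

Things in the scene. Friction and masses are not known exactly. Their poses are not given: they have to be found in the camera images.
- tester: Loose grey plastic battery tester lying flat on the shelf: a box 62 mm (its x) by 110 mm (its long axis, y) by 26 mm tall, about 0.2 kg (varies 0.14 to 0.28), with a dark green display and brass contacts on top. Origin at the centre of its underside. It slides with ordinary plastic-on-wood friction and stops when the push stops. It starts on the green mat, up to 25 mm off the mat's centre and turned up to 0.3 rad from the mat's long direction.
- gate: The two fixed containers that form the gap, both screwed to the shelf, standing together: a squat amber glass jar with aluminium lid centred at the frame's x = +67 mm and a squat round blue tin with blue lid at x = -67 mm, each a cylinder 66 mm in diameter and 46 mm tall. Origin on the shelf at the middle of the gap. The gap is 68 mm wide along this x; the passage runs along this y (z up).
- bay: Yellow tape outline flat on the shelf (under 1 mm, nothing to bump into): inside 92 mm (x) by 140 mm (y, long), tape 12 mm wide. Origin at its centre. It lies on the passage line of the gap, 165 mm from the gap's middle, on the gate's +y or -y side (varies); its axes are parallel to the gate's.
- mat: Flat green work mat, 140 mm (x) by 170 mm (y), under 1 mm thick, origin at its centre, 165 mm from the gap's middle on the side opposite to the yellow outline, axes parallel to the gate's. The tester starts on it.
- headlamp: Bystander, loose: red headlamp lamp body with black bezel, 50 x 80 x 45 mm, origin under its centre.
- cell: Bystander, loose: black D-size battery with copper top standing upright, 33 mm in diameter, 61 mm tall, origin under its centre.
- tape: Bystander, loose: yellow tape measure standing, 66 x 36 x 62 mm, origin under its centre.
- lantern: Bystander, loose: small green and white camping lantern standing, 72 mm in diameter, 88 mm tall, origin under its centre.
- aidtin: Bystander, loose: flat red first-aid tin with a white cross, 75 x 110 x 32 mm, origin under its centre.
Not all that is in view belongs to the job. Of the things that look like the gate, take the one that is farthest from the robot's base at the start.

How it is judged:
On the way:
1. the tester lies in the gap between the jar and the tin (y of tester in the frame of gate between -0.03 and 0.03 m and x of tester in the frame of gate between -0.012 and 0.012 m and height (world z) of tester below 0.008 m), for 0.05 s.
At the end, for the whole second after the job is handed in: The tester lies flat and at rest inside the yellow outline: its centre within 18 mm of the outline's centre along each of the outline's axes, its long axis within 0.3 rad of the outline's (x of tester in the frame of bay between -0.018 and 0.018 m and y of tester in the frame of bay between -0.018 and 0.018 m and angle between the y axis of tester and the y axis of bay, either way round below 0.3 rad and linear speed of tester below 0.01 m/s and height (world z) of tester below 0.005 m and angle between tester's own z axis and vertical below 0.06 rad); the robot touches nothing.
It fails at once if the tester is lifted, carried or tipped (height (world z) of tester above 0.012 m or angle between tester's own z axis and vertical above 0.2 rad).
It fails at once if a bystander is disturbed (moved by more than 15 mm) (distance of any of headlamp, cell, tape, lantern, aidtin from where it was at the start of the episode above 0.015 m).
It also fails if it takes over 64 s, if anything falls off the work surface, if the arm or the gripper's body presses on something with over 40 N, if the wrist force passes 120 N, or if a joint passes its speed limit or range.

## Working session

There is one attempt and no reset: what is moved stays moved. The work goes in short steps, Python scripts to look and compute and a tool call to move; the robot and the scene stay as the last step left them, time stands still between calls to the robot, and variables do not carry over. Pictures are saved under pics/ and viewed, at most 10 in all, crops included, and the job is handed in when it is done.

Besides the shell and the picture viewer there is one more tool, called after "Call:" as name(argument=value, ...), one argument or row to a line, values as JSON. arm_command: Moves the arm, as the interface text tells. Its arguments: {"type":"object","properties":{"plan":{"type":"string"},"hand":{"type":"number"},"grip_force":{"type":"number"}},"required":["plan"]}

```bash
mkdir -p pics; cat > h.py <<'E'
import numpy as np, cv2
from bench import r, eyes, ticket
from scipy.spatial.transform import Rotation as R
def K(c): 
    f=240/np.tan(np.radians(c['fov_y'])/2); return f,c['cx'],c['cy']
def att(c):
    a=np.array(c['attitude']); 
    return a if a.shape==(3,3) else (R.from_rotvec(a).as_matrix() if a.size==3 else R.from_quat(a).as_matrix())
def ray(c,uv,z):
    f,cx,cy=K(c);uv=np.atleast_2d(uv).astype(float)
    d=np.c_[(uv[:,0]-cx)/f,-(uv[:,1]-cy)/f,-np.ones(len(uv))]@att(c).T
    o=np.array(c['origin']); return o+d*((z-o[2])/d[:,2])[:,None]
E
python3 - <<'E'
from h import *
for n in('top','scene'):
    print(n,eyes.calibration(n)); p,d=eyes.grab_frame(n); cv2.imwrite(f'pics/{n}.png',p[:,:,::-1]); np.savez(f'{n}.npz',p=p,d=d)
o=r.get_obs(); print(o)
E
```

```text
top {'fov_y': 57.25353941638603, 'cx': 312.1740708327138, 'cy': 250.78237967427577, 'origin': array([ 0.31315762, -0.03938168,  1.24671959]), 'attitude': array([ 0.14361854, -0.12960975, -1.55266484])}
scene {'fov_y': 45.119101322213545, 'cx': 318.6851513663312, 'cy': 239.9336924003166, 'origin': array([1.31439969, 0.40336983, 1.28739224]), 'attitude': array([0.38924552, 0.63275951, 1.98626696])}
{'clock': 0.1, 'joints': array([ 1.0888923 ,  0.47770185,  0.02234302,  1.55636347, -0.01151258,
        1.10928034, -0.08307264]), 'qvel': array([ 0.00049632, -0.00110603,  0.00147635, -0.00201616,  0.00068844,
       -0.00014332,  0.00054806]), 'tau': array([ 4.00024146e-03, -5.97759354e+01,  1.61338694e+00, -2.81956118e+01,
        1.27910654e-02,  5.01052142e-03, -1.26200712e-05]), 'tcp_pos': array([ 0.24629009, -0.62791408,  0.24442877]), 'orientation': array([-3.08532238e+00, -5.83528804e-01,  6.37361957e-04]), 'contact_force': array([-0.74451167, -0.19779671,  0.333296  ]), 'moment': array([ 0.01218651,  0.09285466, -0.03551243]), 'gripper_force': 0.0, 'grip_width': 0.08583851325503934}
```

View pics/top.png

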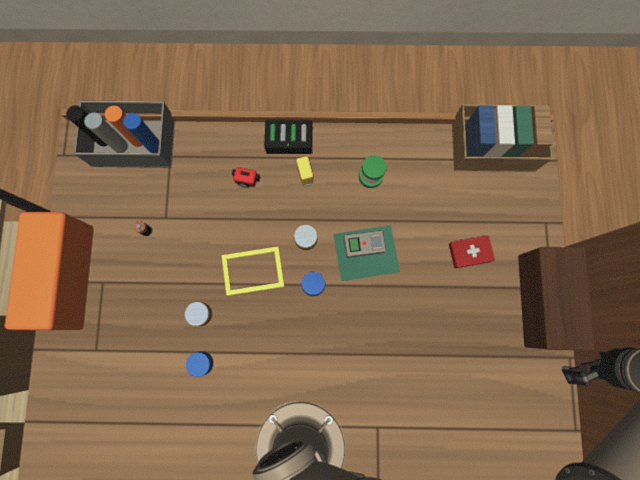

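View pics/scene.png

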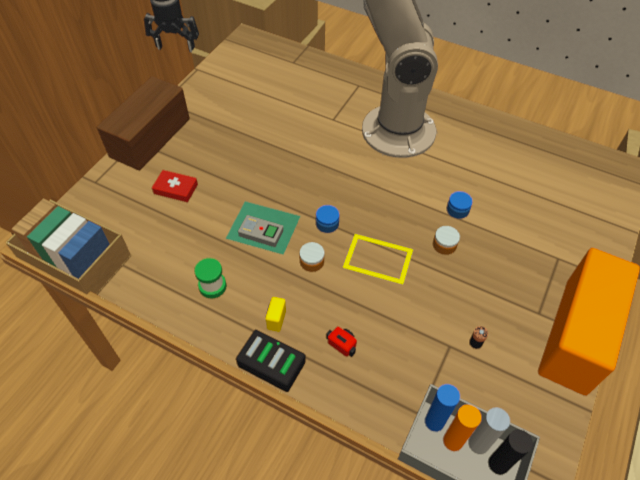

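The top view shows the gate (jar at 305,237; tin at 313,284), the bay to its left at (252,271) and the mat and tester to its right at (365,244). A decoy pair stands nearer the base, at (197,314) and (198,364). The scene view agrees.

```bash
cat > m.py <<'E'
from h import *
def comp(mask,box):
    m=np.zeros_like(mask,np.uint8);x0,y0,x1,y1=box;m[y0:y1,x0:x1]=mask[y0:y1,x0:x1]
    cs,_=cv2.findContours(m,cv2.RETR_EXTERNAL,cv2.CHAIN_APPROX_NONE); return max(cs,key=cv2.contourArea)
def measure(p,c,B):
    hsv=cv2.cvtColor(p,cv2.COLOR_RGB2HSV).astype(int);H,S,V=hsv[...,0],hsv[...,1],hsv[...,2]
    M=dict(tin=((H>100)&(H<130)&(S>120),.046),jar=((S<60)&(V>120),.046),bay=((H>24)&(H<36)&(S>120)&(V>120),0),
      mat=((H>65)&(H<95)&(S>80),0),tester=((S<75)&(V>70),.026))
    o={}
    for n,(m,z) in M.items():
        if n not in B: continue
        k=comp(m,B[n]).reshape(-1,2)
        P=ray(c,k,z)[:,:2].astype(np.float32)
        (x,y),(w,h),a=cv2.minAreaRect(P*1000)
        (cx,cy),rad=cv2.minEnclosingCircle(P*1000)
        e=np.radians(a if w>h else a+90); e=(e+np.pi/2)%np.pi-np.pi/2
        o[n]=(x/1000,y/1000,e)
        print(n,'rect c',np.round([x,y],1),'size',np.round([w,h],1),'long-axis deg',round(np.degrees(e),1),'circ',np.round([cx,cy,rad],1))
    return o
E
python3 - <<'E'
from m import *
t=np.load('top.npz');c=eyes.calibration('top')
measure(t['p'],c,dict(tin=(295,265,335,305),jar=(288,220,322,255),bay=(215,240,290,300),mat=(325,220,405,285),tester=(338,225,392,262)))
t=np.load('scene.npz');c=eyes.calibration('scene')
measure(t['p'],c,dict(tin=(310,200,345,235),jar=(295,240,330,275),bay=(338,230,418,290),mat=(220,198,305,255),tester=(232,210,290,250)))
E
```

```text
tin rect c [434.4 -29.9] size [62.  60.1] long-axis deg 45.7 circ [433.8 -29.3  31.8]
jar rect c [566.3  -6.4] size [62.7 61.5] long-axis deg 0.7 circ [567.   -6.4  32.6]
bay rect c [473.5 144.2] size [118.8 166.9] long-axis deg -80.2 circ [473.6 144.4  99.7]
mat rect c [ 529.4 -181. ] size [136.  165.3] long-axis deg -80.4 circ [ 528.7 -180.7  104.9]
tester rect c [ 551.2 -174.2] size [ 65.9 112.7] long-axis deg -81.8 circ [ 550.4 -174.    62.5]
tin rect c [451.8 -21.3] size [85.8 60.2] long-axis deg 28.3 circ [451.5 -21.1  44.1]
jar rect c [570.4  -5. ] size [66.2 60.1] long-axis deg 28.4 circ [570.6  -4.8  34. ]
bay rect c [473.8 145.3] size [119.7 166.3] long-axis deg -80.1 circ [474.9 144.6 100. ]
mat rect c [ 530.8 -180.2] size [135.6 166.3] long-axis deg -80.1 circ [ 531.1 -180.5  104.8]
tester rect c [ 560.3 -169.1] size [ 75.2 115.7] long-axis deg -81.9 circ [ 560.6 -168.9   67.2]
```

```bash
python3 - <<'E'
from h import *
t=np.load('top.npz');c=eyes.calibration('top');f,cx,cy=K(c);d=t['d']
v,u=np.mgrid[:480,:640]
P=np.stack([(u-cx)/f*d,-(v-cy)/f*d,-d],-1)@att(c).T+np.array(c['origin'])
def box(n,x0,y0,x1,y1):
    q=P[y0:y1,x0:x1].reshape(-1,3);q=q[q[:,2]>.02];print(n,np.round([q.min(0),q.max(0)],3).tolist())
box('block',515,235,600,345);box('lantern',355,150,390,190);box('aid',445,230,500,272);box('tape',295,155,316,188);box('tester',340,228,390,262);box('jar',285,220,330,255);box('tin',295,265,335,300)
E
```

```text
block [[0.279, -0.732, 0.02], [0.53, -0.039, 1.247]]
lantern [[0.313, -0.23, 0.02], [0.791, -0.039, 1.247]]
aid [[0.313, -0.536, 0.02], [0.58, -0.039, 1.247]]
tape [[0.313, -0.039, 0.021], [0.797, 0.021, 1.247]]
tester [[0.313, -0.233, 0.02], [0.591, -0.039, 1.247]]
jar [[0.313, -0.04, 0.02], [0.598, 0.022, 1.247]]
tin [[0.313, -0.061, 0.021], [0.466, -0.0, 1.247]]
```

```bash
python3 - <<'E'
from h import *
t=np.load('top.npz');c=eyes.calibration('top');f,cx,cy=K(c);d=t['d']
v,u=np.mgrid[:480,:640]
P=np.stack([(u-cx)/f*d,-(v-cy)/f*d,-d],-1)@att(c).T+np.array(c['origin'])
P[d==0]=0
def box(n,x0,y0,x1,y1):
    q=P[y0:y1,x0:x1].reshape(-1,3);q=q[(q[:,2]>.02)];print(n,np.round(np.percentile(q,[1,50,99],axis=0),3).tolist())
box('block',515,235,600,345);box('lantern',355,150,390,190);box('aid',445,230,500,272);box('tester',340,228,390,262)
E
```

```text
block [[0.284, -0.729, 0.024], [0.402, -0.646, 0.129], [0.526, -0.611, 0.135]]
lantern [[0.725, -0.228, 0.021], [0.749, -0.193, 0.087], [0.789, -0.163, 0.093]]
aid [[0.491, -0.532, 0.023], [0.532, -0.474, 0.032], [0.576, -0.42, 0.038]]
tester [[0.518, -0.229, 0.021], [0.552, -0.175, 0.027], [0.587, -0.121, 0.032]]
```

Call:
arm_command(
  plan="0.0345 -0.0197 0 0;0.0345 -0.0197 0 0;0.0345 -0.0197 0 0;0.0345 -0.0197 0 0;0.0345 -0.0197 0 0;0.0345 -0.0197 0 0;0.0345 -0.0197 0 0;0.0345 -0.0197 0 0;0.0345 -0.0197 0 0;0.0345 -0.0197 0 0;0.0345 -0.0197 0 0;0.0345 -0.0197 0 0;0.0345 -0.0197 0 0;0.0345 -0.0197 0 0;0.0345 -0.0197 0 0;0 0 0 5.8;0 0 0 5.8;0 0 0 0;0 0 0 0",
  hand=-0.4,
)

```text
clock: 2.48
tcp_pos: [0.6202, -0.1644, 0.2451]
orientation: [-3.13, -0.272, 0.001]
contact_force: [-0.2, 0.2, -0.7]
grip_width: 0.0598
gripper_force: 0.0
```

Call:
arm_command(
  plan="0 0 0.04 0;0 0 0.04 0;0 0 0.04 0;0 0 0.04 0;0 0 0.03 0;0 0 0.02 0;0 0 0.01 0;0 0 0 0;0 0 0 0",
)

```text
clock: 3.6
tcp_pos: [0.6213, -0.1645, 0.0265]
orientation: [3.129, 0.269, 0.003]
contact_force: [-0.1, -0.4, 0.1]
grip_width: 0.0595
gripper_force: 0.0
```

```bash
python3 - <<'E'
from m import *
p,d=eyes.grab_frame('wrist');cv2.imwrite('pics/w1.png',p[:,:,::-1]);print(eyes.calibration('wrist'),r.get_obs()['tcp_pos'],r.get_obs()['contact_force'])
E
```

```text
{'fov_y': 66.35898327247477, 'cx': 313.90339366979634, 'cy': 242.17272804843364, 'tool_from_camera': array([[-6.05328213e-04,  9.65498770e-01,  2.60406911e-01,
         6.57667790e-02],
       [ 9.99999318e-01,  8.44623613e-04, -8.07026431e-04,
         7.22890463e-04],
       [-9.99128853e-04,  2.60406245e-01, -9.65498622e-01,
        -1.28836428e-01],
       [ 0.00000000e+00,  0.00000000e+00,  0.00000000e+00,
         1.00000000e+00]])} [ 0.62129336 -0.16457041  0.02656107] [-0.62813363 -0.75108257 -0.30376628]
```

View pics/w1.png

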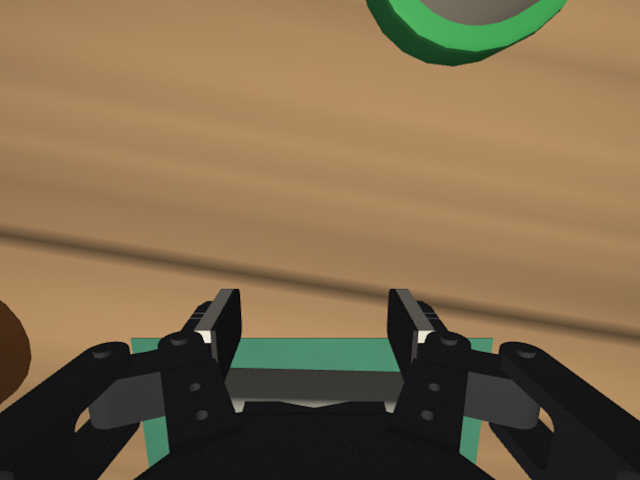

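The wrist view shows both fingertips (rows 290–400, cols 200–430) clear of the jar on the left. The tester's side is just beyond them, at about row 380.

Call:
arm_command(
  plan="0 0 0.005 0;0 0 0.004 0;-0.008 0 0 0;-0.008 0 0 0;-0.006 0 0 0;-0.004 0 0 0;-0.004 0 0 0;-0.004 0 0 0;-0.004 0 0 0;-0.004 0 0 0;-0.004 0 0 0;-0.002 0 0 0;0 0 0 0;0 0 0 0",
)

```text
clock: 5.4
tcp_pos: [0.5728, -0.1726, 0.0162]
orientation: [3.13, 0.269, -0.001]
contact_force: [2.1, -0.1, 0.8]
grip_width: 0.0596
gripper_force: 0.5
```

```bash
python3 - <<'E'
from h import *
for n in('scene',):
    p,d=eyes.grab_frame(n);cv2.imwrite('pics/s2.png',cv2.resize(p[150:320,180:440,::-1],None,fx=3,fy=3))
o=r.get_obs();v=np.array([.985,.17]);print(o['tcp_pos'],(o['tcp_pos'][:2]-[.5012,-.018])@v,o['contact_force'])
E
```

```text
[ 0.57282495 -0.17260098  0.0161932 ] 0.044268411666167004 [0.89594139 0.21189826 0.11337031]
```

View pics/s2.png

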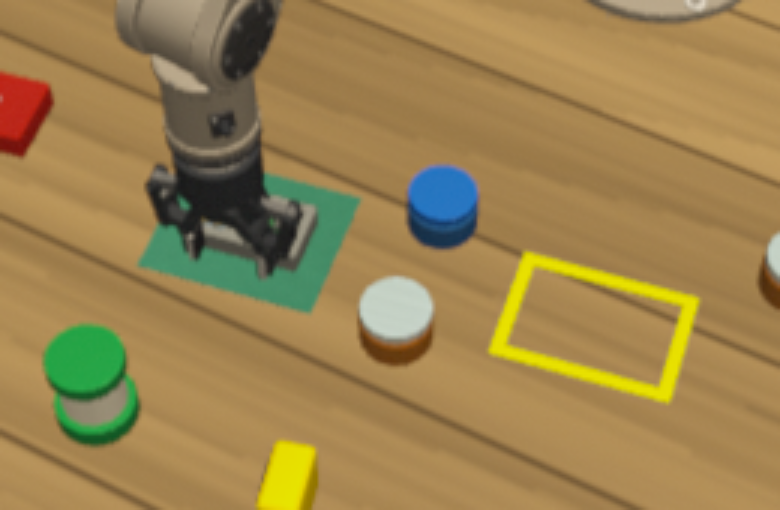

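The crop shows the fingers against the tester's near side (240,235), with the tester roughly in line with the gap. Next I back off, rise and go round to its rear end.

Call:
arm_command(
  plan="0.02 0 0 0;0.02 0 0 0;0 0 -0.03 0;0 0 -0.04 0;0 0 -0.04 0;0 0.025 0 -10;0 0 0 0",
)

```text
clock: 6.32
tcp_pos: [0.6159, -0.193, 0.1262]
orientation: [3.095, 0.533, -0.002]
contact_force: [0.0, 0.2, -0.3]
grip_width: 0.0602
gripper_force: 0.0
```

Call:
arm_command(
  plan="0 0 0 -10;0 0 0 -10;0 0 0 -10;0 0 0 -10;0 0 0 -10;0 0 0 -10;0 0 0 -10;0 0 0 -10;-0.037 0 0 0;-0.037 0 0 0;0 -0.042 0 0;0 -0.042 0 0;0 0 0 0;0 0 0 0",
  hand=0.53,
)

```text
clock: 8.07
tcp_pos: [0.5468, -0.2766, 0.1259]
orientation: [-2.024, -2.401, -0.001]
contact_force: [0.5, 0.7, -0.2]
grip_width: 0.0202
gripper_force: 0.0
```

```bash
cat > st.py <<'E'
from m import *
u=np.array([-.170,.985]);v=np.array([.985,.17]);G=np.array([.5012,-.018])
def lat(q): q=np.array(q)[:2]-G; return np.round([q@v*1000,q@u*1000],1)
def tcp():
    o=r.get_obs();X=R.from_rotvec(o['orientation']).as_matrix()[:,0];print('tcp lat/along',lat(o['tcp_pos']),'z',o['tcp_pos'][2].round(4),'x-axis deg',np.degrees(np.arctan2(X[1],X[0])).round(2),'F',np.round(o['contact_force'],1),'t',o['clock'],'w',o['grip_width'])
E
python3 - <<'E'
from st import *
p,d=eyes.grab_frame('top');c=eyes.calibration('top')
o=measure(p,c,dict(tester=(332,222,402,282)));print('tester',lat(o['tester']));tcp()
cv2.imwrite('pics/t3.png',cv2.resize(p[200:320,215:455,::-1],None,fx=3.3,fy=3.3))
f,cx,cy=K(c)
p,d=eyes.grab_frame('wrist');c=eyes.calibration('wrist');f,cx,cy=K(c);T=c['tool_from_camera']
vv,uu=np.mgrid[:480,:640];P=np.stack([(uu-cx)/f*d,-(vv-cy)/f*d,-d],-1)@T[:3,:3].T+T[:3,3];P=P[d>0]
for z in range(-80,20,8):
    q=P[(abs(P[:,2]*1000-z)<4)&(abs(P[:,0])<.04)&(abs(P[:,1])<.09)]
    if len(q): print(z,len(q),np.round(q.min(0)*1000),np.round(q.max(0)*1000))
E
```

```text
tester rect c [ 529.6 -178.3] size [ 65.8 113.1] long-axis deg -80.3 circ [ 528.9 -177.8   62.3]
tester [   0.7 -162.7]
tcp lat/along [   1.6 -262.4] z 0.1261 x-axis deg 99.81 F [1.3 1.  0.5] t 8.125 w 0.02014787322107599
-80 9801 [  6. -55. -84.] [ 20.  58. -76.]
-72 16128 [  1. -61. -76.] [ 18.  62. -68.]
-64 14289 [-11. -60. -68.] [ 18.  60. -60.]
-56 9078 [-12. -56. -60.] [ 17.  56. -52.]
-48 5633 [-13. -51. -52.] [ 16.  51. -44.]
-40 8244 [-14. -47. -44.] [ 13.  47. -36.]
-32 2495 [-11. -43. -36.] [ 13.  43. -28.]
-24 1373 [-13. -29. -28.] [ 12.  29. -20.]
-16 825 [-12. -24. -20.] [ 11.  24. -12.]
-8 866 [-12. -24. -12.] [11. 24. -4.]
0 714 [-12. -24.  -4.] [11. 24.  4.]
8 412 [-12. -22.   4.] [11. 23. 12.]
16 1 [  7. -10.  13.] [  7. -10.  13.]
```

View pics/t3.png

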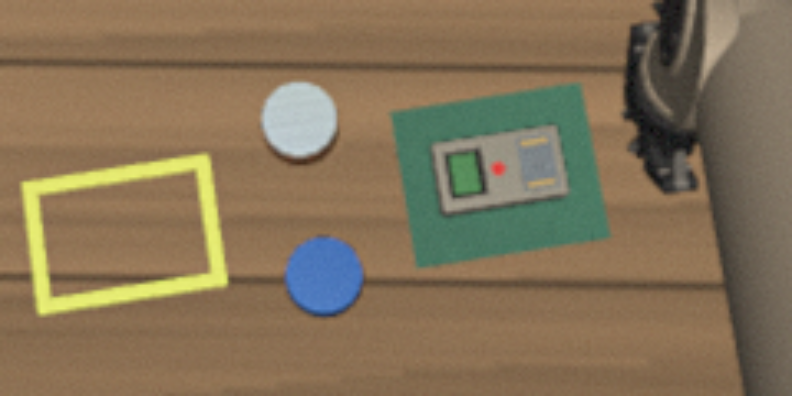

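The tester is now in line with the passage (centre about 1–2 mm toward the jar, long axis at 99.7°), and the tool sits behind it. I'll keep the TCP at z≈0.025 so the knuckles clear the lids.

Call:
arm_command(
  plan="0 0 0.04 0;0 0 0.04 0;0 0 0.015 0;0 0 0.006 0;0 0 0 0;0.012 0 0 0;0.01 0 0 0;0.006 0 0 0;0.006 -0.0001 0 0;0.006 -0.0001 0 0;0.006 -0.0002 0 0;0.008 -0.0003 0 0;0.008 -0.0003 0 0;0.008 -0.0003 0 0;0.008 -0.0003 0 0;0.008 -0.0002 0 0;0.006 -0.0002 0 0;0.003 0 0 0;0 0 0 0;0 0 0 0",
)

```text
clock: 10.68
tcp_pos: [0.528, -0.1838, 0.0249]
orientation: [-2.022, -2.403, 0.0]
contact_force: [-0.2, 0.7, -0.4]
grip_width: 0.0203
gripper_force: 0.0
```

```bash
python3 - <<'E'
from st import *
p,d=eyes.grab_frame('top');c=eyes.calibration('top')
o=measure(p,c,dict(tester=(322,222,390,282)));print('tester',lat(o['tester']));tcp()
cv2.imwrite('pics/t4.png',cv2.resize(p[200:320,215:455,::-1],None,fx=3.3,fy=3.3))
E
```

```text
tester rect c [ 534.6 -203.6] size [ 79.2 160.3] long-axis deg -0.9 circ [ 534.5 -211.3   86.2]
tester [   1.4 -188.5]
tcp lat/along [  -1.7 -168. ] z 0.025 x-axis deg 99.82 F [-0.1 -0.4 -0.5] t 10.725 w 0.019974200234844516
```

View pics/t4.png

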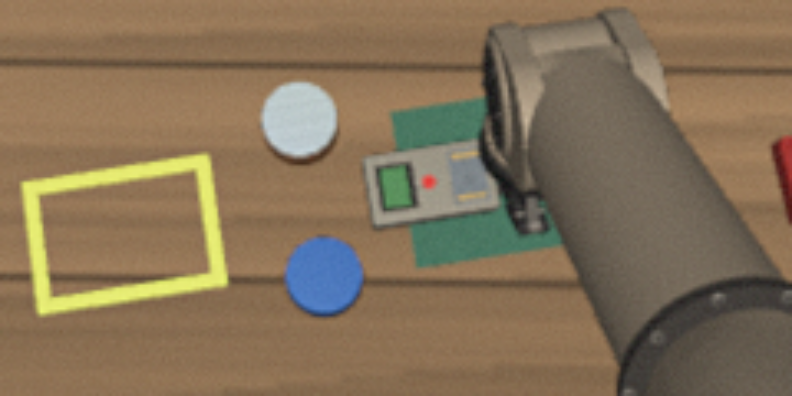

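```bash
python3 - <<'E'
from st import *
c=eyes.calibration('top')
for n in('t3','t4'):
    q=cv2.imread(f'pics/{n}.png')[:,:,::-1]; hsv=cv2.cvtColor(q,cv2.COLOR_RGB2HSV).astype(int);H,S,V=hsv[...,0],hsv[...,1],hsv[...,2]
    res={}
    for k,m in dict(red=((H<8)|(H>172))&(S>120)&(V>100),green=(H>50)&(H<75)&(S>90)&(V>60)).items():
        m=m.copy();m[:,:355]=0;m[:,560:]=0;m[:140]=0;m[:,][230:]=0
        k2=comp(m,(0,0,792,396)).reshape(-1,2);mm=cv2.moments(k2);x=mm['m10']/mm['m00'];y=mm['m01']/mm['m00']
        res[k]=lat(ray(c,[[(x+.5)/3.3-.5+215,(y+.5)/3.3-.5+200]],.026)[0])
    print(n,res)
E
```

```text
t3 {'red': array([   2. , -161.8]), 'green': array([   1.5, -132.7])}
t4 {'red': array([-1.000e-01, -1.015e+02]), 'green': array([ -0.3, -72.5])}
```

The tester is centred on the gap to within about 0.3 mm and aligned. I'll push straight into the gap.

Call:
arm_command(
  plan="0.004 0 0 0;0.006 0 0 0;0.006 0 0 0;0.006 0 0 0;0.006 0 0 0;0.006 0 0 0;0.006 0 0 0;0.006 0 0 0;0.006 0 0 0;0.006 0 0 0;0.006 0 0 0;0.006 0 0 0;0.006 0 0 0;0.006 0 0 0;0.006 0 0 0;0.006 0 0 0;0.004 0 0 0;0.002 0 0 0;0 0 0 0",
)

```text
clock: 13.1
tcp_pos: [0.5114, -0.0855, 0.0253]
orientation: [-2.023, -2.403, -0.0]
contact_force: [-0.1, -0.4, -0.9]
grip_width: 0.0201
gripper_force: 0.0
```

```bash
cat >> st.py <<'E'
def marks():
    c=eyes.calibration('top');p,d=eyes.grab_frame('top');p=cv2.resize(p[200:320,215:455],None,fx=3.3,fy=3.3)
    hsv=cv2.cvtColor(p,cv2.COLOR_RGB2HSV).astype(int);H,S,V=hsv[...,0],hsv[...,1],hsv[...,2]
    for k,m in dict(red=((H<8)|(H>172))&(S>120)&(V>100),green=(H>50)&(H<75)&(S>90)&(V>60)).items():
        m=m.copy();m[:,600:]=0
        k2=comp(m,(0,0,792,396)).reshape(-1,2);mm=cv2.moments(k2);x=mm['m10']/mm['m00'];y=mm['m01']/mm['m00']
        print(k,cv2.contourArea(k2),lat(ray(c,[[(x+.5)/3.3-.5+215,(y+.5)/3.3-.5+200]],.026)[0]))
    return p
E
python3 - <<'E'
from st import *
p=marks();tcp();cv2.imwrite('pics/t5.png',p[:,:,::-1])
E
```

```text
red 118.5 [ 0.  -1.9]
green 543.5 [-0.4 28. ]
tcp lat/along [ -1.4 -68.3] z 0.0253 x-axis deg 99.82 F [ 0.3 -0.3  0.1] t 13.15 w 0.019974565584173324
```

View pics/t5.png

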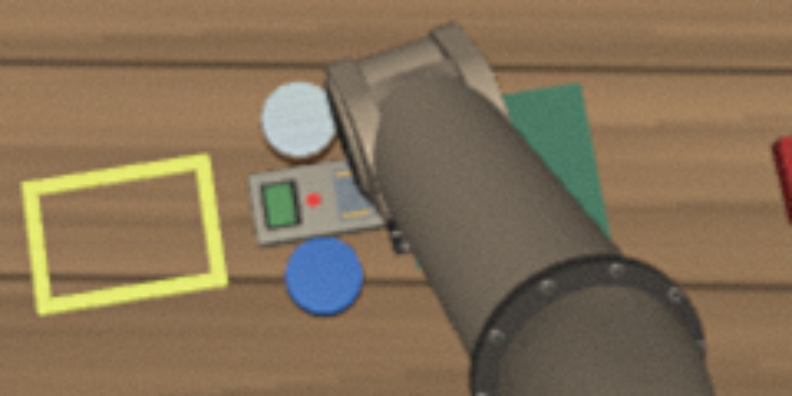

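The tester lies between the jar and the tin with no side force. I'll continue to the bay.

Call:
arm_command(
  plan="0.004 0 0 0;0.007 0 0 0;0.008 0 0 0;0.008 0 0 0;0.008 0 0 0;0.008 0 0 0;0.008 0 0 0;0.008 0 0 0;0.008 0 0 0;0.008 0 0 0;0.008 0 0 0;0.008 0 0 0;0.008 0 0 0;0.008 0 0 0;0.008 0 0 0;0.008 0 0 0;0.008 0 0 0;0.006 0 0 0;0.003 0 0 0;0 0 0 0",
)

```text
clock: 15.65
tcp_pos: [0.4876, 0.0526, 0.0253]
orientation: [-2.023, -2.404, -0.001]
contact_force: [0.6, 0.1, -0.2]
grip_width: 0.0199
gripper_force: 0.0
```

```bash
python3 - <<'E'
from st import *
p=marks();tcp()
E
```

```text
red 136.0 [1.000e-01 1.378e+02]
green 167.0 [  13.2 -208. ]
tcp lat/along [-1.5 71.7] z 0.0253 x-axis deg 99.83 F [-0.5  0.2 -0.1] t 15.7 w 0.020231290968134634
```

Call:
arm_command(
  plan="0.004 0 0 0;0.006 0 0 0;0.006 0 0 0;0.005 0 0 0;0.004 0 0 0;0.002 0 0 0;0 0 0 0;0 0 0 0;-0.01 0 0 0;-0.01 0 0 0;0 0 -0.04 0;0 0 -0.05 0;0 0 -0.05 0;0 0 -0.05 0;-0.04 0 0 0;-0.05 0 0 0;-0.05 0 0 0;-0.05 0 0 0;0 0 0 0;0 0 0 0",
)

```text
clock: 18.2
tcp_pos: [0.5183, -0.1282, 0.2151]
orientation: [-2.024, -2.402, -0.0]
contact_force: [0.1, 0.5, -0.0]
grip_width: 0.02
gripper_force: 0.0
```

```bash
python3 - <<'E'
from st import *
p,d=eyes.grab_frame('top');c=eyes.calibration('top')
o=measure(p,c,dict(tester=(222,245,285,297),bay=(215,240,290,300)));print('tester',lat(o['tester']),'bay',lat(o['bay']));tcp()
cv2.imwrite('pics/t6.png',cv2.resize(p[120:360,180:500,::-1],None,fx=2.4,fy=2.4))
E
```

```text
bay rect c [473.7 144.3] size [118.4 166.7] long-axis deg -80.2 circ [471.9 145.2  99.6]
tester rect c [471.7 142.4] size [ 64.2 111.3] long-axis deg -80.4 circ [470.8 143.   61.7]
tester [ -1.8 163. ] bay [  0.5 164.6]
tcp lat/along [  -1.6 -110.6] z 0.2152 x-axis deg 99.87 F [0.  0.4 0.3] t 18.25 w 0.020128294570962612
```

View pics/t6.png

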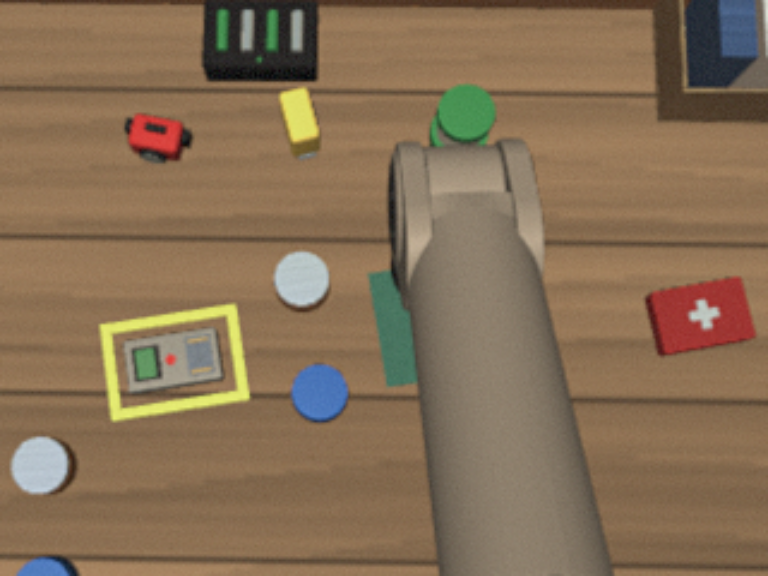

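The tester (170,360) lies centred in the yellow outline, about 2 mm off in each axis. The arm is clear and the bystanders are in place.

```bash
python3 -c "
from h import *
print(ticket.hand_in())"
```

```text
the job is handed in; nothing more can be done
None
```

I pushed the tester through the gap and into the yellow outline, about 2 mm off its centre on each axis and within 1° of its direction, and handed the job in at about 18 s; the hand-in returned no verdict.

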